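# Refit the thumb-turn on a rim latch and hold it home

### The job

The latch on the service plate has been overhauled and wants its black thumb-turn back: lift the thumb-turn out of the blue job tray (leave the lock cylinder and the key tag in the tray), turn it until the flat in its bore matches the flat of the latch's D-shaped shaft, and push it onto the shaft until the sprung brass collar under it is pressed all the way down, flush with the latch case. Do not let go: finish while the gripper is still holding the thumb-turn pressed down there, so that I can put in its grub screw.

Things in the scene. Friction and masses are not known exactly. Their poses are not given: they have to be found in the camera images.
- knob_centre (a point): Loose black thumb-turn, 0.06 kg, 32 mm tall, upright in the tray, bore down; point on its axis, 16 mm above its underside. Round skirt 35 mm across to 8 mm up; above it a grip bar with two flat faces, 22 mm thick along y, along x from -20 to +25 mm. z up. The white line on top and down the bar's nose points along +x; the flat of the D-bore is on that same +x side.
- knob_mouth (a point): Centre of the thumb-turn's underside, on its axis at the mouth of the D-bore, 16 mm below knob_centre; same axes. The bore is 20 mm deep, 15.8 mm round, with its flat 3.8 mm from the axis towards +x (about 0.8 mm of play on the shaft all round); mouth bevelled by 1.3 mm.
- knob_mark (a point): Point of the thumb-turn's underside 20 mm from its axis towards the white line (+x); same axes.
- shaft_tip (a point): Centre of the upper end of the latch's upright steel D-shaft, 18 mm above the case top and 58 mm above the worktop. z up; the shaft's flat faces along +x, 3 mm from the axis; the rest is 14 mm round; end bevelled by 1.5 mm. It turns with some drag (0.05 N m), up to 0.5 rad from the plate's +x, and works the bolt; it need not be turned.
- latch: The green rim latch, case 64 mm (x) by 92 mm (y), top 40 mm above the worktop, screwed to an aluminium service plate 108 x 124 mm that does not move. Origin on the shaft's axis, on the worktop; x, y along the plate's edges. A brass snib stands 4 mm above the case, 14 mm along +x and 32 mm along +y from the shaft.
- collar (a joint): Sprung brass collar, a ring 36 mm across round the shaft's foot, on which the thumb-turn's underside lands: 0 when up (top 6.5 mm above the case, 11.5 mm below the shaft's end), 0.006 m when fully down (flush, 0.5 mm proud). Its spring pushes back with 2 N at first, 10 N fully down, and lifts the thumb-turn when let go.
- job_tray: Blue open tray, fixed, 190 mm (x) by 170 mm (y), walls 22 to 23 mm high, 3 mm thick with a 3 mm rim, floor 3 mm thick. Origin at the centre of its underside. The thumb-turn stands alone in the near half (-x); from its axis at least 50 mm is free beside the bar's faces, so open the gripper part way if its fingers are wider.
- cylinder: Silver lock cylinder, 62 x 33 x 17 mm, loose, lying in the far half (+x) of the tray; stays there. Origin at the centre of its underside.
- tag: Green key tag with a ring, 23 x 72 x 6 mm, loose, lying in the far half (+x) of the tray; stays there. Origin at the centre of its underside.
Mind the look-alikes: they are no part of the job. Of the things shaped like the part that bears knob_centre, the black one is meant.

How it is judged:
By the outcome, as a careful person would: the job done as asked, in the order asked, and still so for the second after the job is handed in, while the arm keeps its last pose, push and grip.
It also fails if it takes over 42 s, if anything falls off the work surface, if the arm or the gripper's body presses on something with over 40 N, if the wrist force passes 120 N, or if a joint passes its speed limit or range.

### The arm

A 7-joint arm with a two-finger parallel gripper is mounted at the origin on a cart in front of the work surface, level with it; the furniture and walls round the work are solid. World frame = base frame: x ahead of the robot, y to its left, z up, the work surface at z = 0. Lengths are in m, angles in rad, forces in N, time in s.
With the tool pointing down it reaches from about 0.4 to 0.85 m from the base axis. Payload 4.5 kg.
Tool frame: the origin (TCP) lies at the centre of the arm's flange, where the gripper is bolted on; the fingertips stand 166 mm ahead of it and the grasp point (between the pads) lies 147 mm ahead of it (r.grip_depth is the distance from the TCP to the grasp point, in m); z points along the fingers, y is the line along which they close (so a half turn about z gives the same grasp; the last joint's range is limited). The gripper opens to 88 mm and grips with 3 to 60 N. Pads are 18 mm wide; open, the fingers measure 123 mm over their backs; the gripper's body (75 mm by 187 mm) begins 45 mm behind the grasp point.
Start: joints at [1.176, 0.689, -0.195, 1.565, 0.157, 0.902, -0.215], TCP at [0.26, -0.568, 0.405] pointing down, gripper open.
Joint ranges: [-3.01, 3.01], [-0.46, 2.08], [-1.47, 1.51], [0.13, 2.56], [-1, 4.14], [0.04, 2.09], [-2.66, 2.66]. Speed limits (rad/s): [2.57, 2.57, 3.14, 3.14, 3.14, 3.14, 3.14].

### API

Orientations are given as a unit quaternion [x, y, z, w].
In Python, from plant import status, cams, r, finder gives the robot as it stands.
- The arm moves only by the tool play_rows, never from a script. Its argument "rows" is a list of rows, each a list of 7 numbers: the opening in per cent of the stroke, from 0 (shut) to 100 (fully open), then the shift along the tool's x, y, z in m, then the turn, a rotation vector about the tool's x, y, z in degrees. A call has 1 to 8 rows; each row shifts and turns the commanded pose from where the row before left it, along the tool's axes as they then stand; what a row does not reach is not made up. A row lasts 1/8 s, in which the tool goes at most 62.5 mm and 10.7 degrees, less where a joint would pass 70% of its speed; a pose out of reach is approached as far as the arm can. A call with a gripper value outside its range is refused whole. The fingers move at their own pace and stop on an object; "grip_force" is the grip in N (left out, the last holds). Time passes only in rows, so rows that do not move let the fingers close. It gives the time, the measured TCP pose, the force, the opening and the grip force at its end, in the units of the state.
- status.get_state(): the state, without advancing time (a new reading comes with each control period).
- cams.snapshot(name): name is "side" or "top" or "wrist"; returns the picture (400x640x3 uint8, red, green, blue); there is no depth.
- cams.camera_params(name): a dict with "vfov" (degrees; the focal length in pixels is half the picture's height over the tangent of half this angle, whatever the lens; pixels are square), "cx", "cy" (the principal point, pixels), "distortion" ([k1, k2, p1, p2, k3] as OpenCV has them; the pictures are not rectified), "R" (3x3) and "t" (3): a world point X has camera coordinates R X + t; the wrist camera has in their place "tool_from_camera" (4x4, takes a point from camera to tool coordinates, whose origin is the TCP and whose axes are the flange's). Camera axes: x right, y down, z forward; pixel columns grow to the right and rows downward; lengths in m; the calibration is good to about 2 mm. A picture is of the moment at which its call begins: read the wrist's pose just before it. camera_params takes no time and is no camera call.
- r.finish_job(): hands the job in; it is judged then, once.
Trained networks look in the newest picture that a camera, given by its name, has taken for a name from the list of things; names that differ only in an ending like _2 or _b are one class to them, and where a whole thing is asked for, a point or a joint stands for the part that bears it (a point fixed in the world has none). Each returns a list of dicts, best first, with "score" (0 to 1); they miss things now and then, are a little off and sometimes report something else, mostly with a low value. They report only what shows in the picture. A call takes as long as a camera call. They do not tell look-alikes from the thing itself.
- finder.spot_in(camera, label): "at" ([x, y, z] in m, in the coordinates of the camera as it stood for that picture, good to about 4 mm: the middle of the surface that is visible of it).
- finder.regions_of(camera, label): "mask" (400x640 bool, what is visible of it).
The state is a dict: "clock": time; "q": joint angles; "qd": joint speeds; "joint_torque": joint torques, N m; "tool_pos": TCP position; "eef_rot": TCP orientation; "contact_force": force on the tool from outside, world axes, zero at the start; "moment": the same for the moment, N m; "opening": opening from 0.0 (shut) to 1.0 (fully open); "finger_force": force on a finger pad.
Only numpy, scipy, OpenCV 4.12 (cv2) and the standard library are available. Lean on these libraries where they do the work, as an engineer would, in place of code of your own. Each camera call takes 0.05 s, during which the arm holds its last target. There are 200 camera calls.

## Working session

There is one attempt and no reset: what is moved stays moved. The work goes in short steps, Python scripts to look and compute and a tool call to move; the robot and the scene stay as the last step left them, time stands still between calls to the robot, and variables do not carry over. Pictures are saved under pics/ and viewed, at most 10 in all, crops included, and the job is handed in when it is done.

Besides the shell and the picture viewer there is one more tool, called as name(argument=value, ...) on one line, values as JSON. play_rows: Moves the arm, as the interface text tells. Its arguments: {"type":"object","properties":{"rows":{"type":"array","items":{"type":"array","items":{"type":"number"}}},"grip_force":{"type":"number"}},"required":["rows"]}

```bash
ls; mkdir -p pics; cat > h.py <<'E'
import numpy as np,cv2
from scipy.spatial.transform import Rotation as Ro
from plant import status,cams,r,finder
def K(p):
    f=200/np.tan(np.radians(p['vfov'])/2); return np.array([[f,0,p['cx']],[0,f,p['cy']],[0,0,1]])
def pose(c,s=None):
    p=cams.camera_params(c)
    if 'R' in p: return p,np.array(p['R']),np.array(p['t'])
    s=s or status.get_state(); T=np.eye(4);T[:3,:3]=Ro.from_quat(s['eef_rot']).as_matrix();T[:3,3]=s['tool_pos']
    M=np.linalg.inv(T@np.array(p['tool_from_camera'])); return p,M[:3,:3],M[:3,3]
def toworld(c,x,s=None):
    p,R,t=pose(c,s); return R.T@(np.array(x)-t)
def onplane(c,uv,z,s=None):
    p,R,t=pose(c,s); n=cv2.undistortPoints(np.array(uv,float).reshape(-1,1,2),K(p),np.array(p['distortion'],float)).reshape(-1,2)
    d=np.c_[n,np.ones(len(n))]@R; o=-R.T@t
    return o+d*((z-o[2])/d[:,2])[:,None]
def proj(c,X,s=None):
    p,R,t=pose(c,s); return cv2.projectPoints(np.array(X,float).reshape(-1,1,3),cv2.Rodrigues(R)[0],t,K(p),np.array(p['distortion'],float))[0].reshape(-1,2)
def snap(c,n=None):
    im=cams.snapshot(c)
    if n: cv2.imwrite(f'pics/{n}.png',im[:,:,::-1])
    return im
E
python3 - <<'E'
from h import *
s=status.get_state();print({k:np.round(v,3) for k,v in s.items()})
a=[snap(c,'a_'+c) for c in('top','side')]
for c in('top','side'):
    for l in('knob_centre','knob_mark','shaft_tip','latch','job_tray','cylinder'):
        for d in finder.spot_in(c,l)[:3]:
            w=toworld(c,d['at']); print(c,l,round(d['score'],2),np.round(w,3),proj(c,w).round(0))
E
```

```text
pics
{'clock': np.float64(0.0), 'q': array([ 1.176,  0.69 , -0.195,  1.566,  0.157,  0.902, -0.215]), 'qd': array([ 0.001, -0.   ,  0.001, -0.   ,  0.   , -0.001,  0.001]), 'joint_torque': array([-0.0000e+00, -5.2756e+01, -1.2670e+00, -1.5343e+01, -5.3000e-02,
        7.0000e-03,  0.0000e+00]), 'tool_pos': array([ 0.26 , -0.568,  0.404]), 'eef_rot': array([ 0.977,  0.213, -0.   , -0.001]), 'contact_force': array([1.124, 0.145, 0.777]), 'moment': array([ 0.026, -0.061,  0.053]), 'finger_force': np.float64(0.0), 'opening': np.float64(1.0)}
top knob_centre 0.63 [ 0.377 -0.156  0.03 ] [[386. 270.]]
top knob_centre 0.5 [ 0.521 -0.109  0.035] [[364. 206.]]
top knob_mark 0.62 [ 0.382 -0.167  0.036] [[391. 268.]]
top latch 0.9 [0.521 0.126 0.033] [[260. 206.]]
top job_tray 0.86 [ 0.543 -0.106  0.005] [[361. 197.]]
top cylinder 0.79 [ 0.618 -0.147  0.015] [[379. 164.]]
side knob_centre 0.87 [ 0.512 -0.117  0.028] [[321. 275.]]
side knob_centre 0.71 [ 0.375 -0.172  0.03 ] [[244. 302.]]
side knob_mark 0.84 [ 0.375 -0.173  0.029] [[244. 303.]]
side knob_mark 0.25 [ 0.514 -0.117  0.024] [[322. 276.]]
side shaft_tip 0.27 [ 0.514 -0.116  0.026] [[322. 275.]]
side job_tray 0.67 [ 0.545 -0.119  0.   ] [[339. 285.]]
```

View pics/a_top.png

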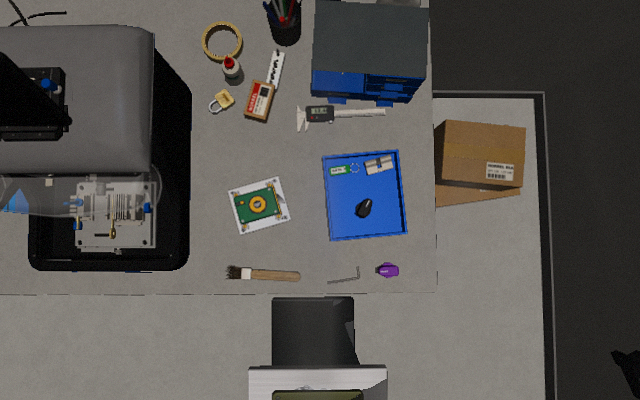

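View pics/a_side.png

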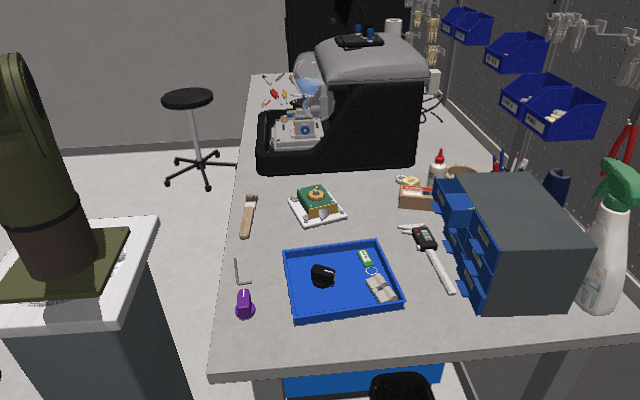

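The top picture shows two look-alikes: a black knob in the tray at (364,207) and a purple one on the bench at (387,270). The black one in the tray fits the description. The latch is at (258,204). I'll confirm the choice in a close wrist crop.

```bash
cat >> h.py <<'E'
def delta(pos,yaw=None,s=None):
    """shift in tool axes to world pos, and turn about tool z (deg) so that tool x has world yaw (deg)"""
    s=s or status.get_state(); R=Ro.from_quat(s['eef_rot']).as_matrix()
    d=R.T@(np.array(pos)-s['tool_pos']); y0=np.degrees(np.arctan2(R[1,0],R[0,0]))
    print('tool',np.round(s['tool_pos'],4),'yaw',round(y0,2),'tilt',R[:,2].round(4),'shift',d.round(4),'turn',None if yaw is None else round((-(yaw-y0)+180)%360-180,2))
E
python3 - <<'E'
from h import *
p=cams.camera_params('wrist');print(p['vfov'],np.round(p['tool_from_camera'],3),p['distortion'])
delta([0.47,-0.11,0.40],0)
E
```

```text
62.981538906893974 [[-0.001 -0.962 -0.271  0.07 ]
 [ 1.    -0.001  0.001  0.001]
 [-0.001 -0.271  0.962  0.02 ]
 [ 0.     0.     0.     1.   ]] [-0.02508625  0.          0.          0.          0.        ]
tool [ 0.2599 -0.5684  0.4048] yaw 24.57 tilt [ 1.e-04 -1.e-04 -1.e+00] shift [ 0.3817 -0.3296  0.0047] turn 24.57
```

play_rows(rows=[[100, 0.038, -0.033, 0, 0, 0, 0], [100, 0.038, -0.033, 0, 0, 0, 0], [100, 0.038, -0.033, 0, 0, 0, 0], [100, 0.038, -0.033, 0, 0, 0, 0], [100, 0.038, -0.033, 0, 0, 0, 0], [100, 0.038, -0.033, 0, 0, 0, 0], [100, 0.038, -0.033, 0, 0, 0, 0], [100, 0.038, -0.033, 0, 0, 0, 0]])

```text
clock: 1.7
tool_pos: [0.4273, -0.2004, 0.405]
eef_rot: [0.977, 0.213, 0.0, 0.0]
contact_force: [0.4, -0.0, -0.0]
opening: 1.001
finger_force: 0.0
```

play_rows(rows=[[100, 0.038, -0.033, 0, 0, 0, 0], [100, 0.039, -0.033, 0, 0, 0, 0], [60, 0, 0, 0, 0, 0, 8], [60, 0, 0, 0, 0, 0, 8], [60, 0, 0, 0, 0, 0, 8.6], [60, 0, 0, 0, 0, 0, 0]])

```text
clock: 2.45
tool_pos: [0.4693, -0.1097, 0.4049]
eef_rot: [1.0, 0.001, 0.0, 0.0]
contact_force: [-0.3, -0.7, -0.4]
opening: 0.605
finger_force: 0.0
```

```bash
python3 - <<'E'
from h import *
s=status.get_state();im=snap('wrist','w1')
print(s['clock'],np.round(s['tool_pos'],4))
for l in('knob_centre','knob_mark','job_tray','shaft_tip'):
    for d in finder.spot_in('wrist',l)[:3]:
        w=toworld('wrist',d['at'],s); print(l,round(d['score'],2),np.round(w,3),proj('wrist',w,s).round(0))
E
```

```text
2.45 [ 0.4693 -0.1097  0.4049]
knob_centre 0.81 [ 0.514 -0.112  0.035] [[314. 135.]]
knob_centre 0.71 [ 0.382 -0.159  0.031] [[355. 249.]]
knob_mark 0.92 [ 0.515 -0.105  0.035] [[308. 133.]]
knob_mark 0.76 [ 0.382 -0.158  0.035] [[354. 250.]]
job_tray 0.62 [ 0.551 -0.106  0.   ] [[310.  99.]]
shaft_tip 0.75 [0.525 0.126 0.056] [[ 75. 126.]]
```

View pics/w1.png

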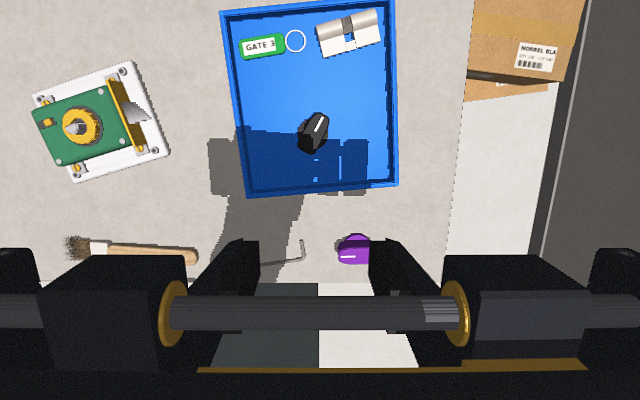

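In the wrist picture the black knob is at (314,135) in the tray, with its white line pointing up and to the right. The purple look-alike is at (354,250) on the bench. The latch shaft is at about (78,127). I'll check an enlarged crop of the knob and the shaft and measure the line.

```bash
python3 - <<'E'
from h import *
s=status.get_state();im=cv2.imread('pics/w1.png')
c=np.hstack([cv2.resize(im[100:170,280:350],(400,400),interpolation=cv2.INTER_CUBIC),cv2.resize(im[60:190,25:155],(400,400),interpolation=cv2.INTER_CUBIC)])
cv2.imwrite('pics/w1c.png',c)
m=(im.min(2)>150);m[:,:285]=0;m[:,345:]=0;m[:105]=0;m[165:]=0
v,u=np.nonzero(m);print(len(u),u.min(),u.max(),v.min(),v.max())
w=onplane('wrist',np.c_[u,v],0.035,s)[:,:2]
mu=w.mean(0);e=np.linalg.svd(w-mu,full_matrices=False)[2][0];e*=np.sign(e[0]);t=(w-mu)@e
print('mid',mu,'yaw',np.degrees(np.arctan2(e[1],e[0])),'len',t.min(),t.max())
E
```

```text
50 314 323 113 131
mid [ 0.52539137 -0.11613773] yaw -27.68832168684817 len -0.008608738661813147 0.011462987962517917
```

View pics/w1c.png

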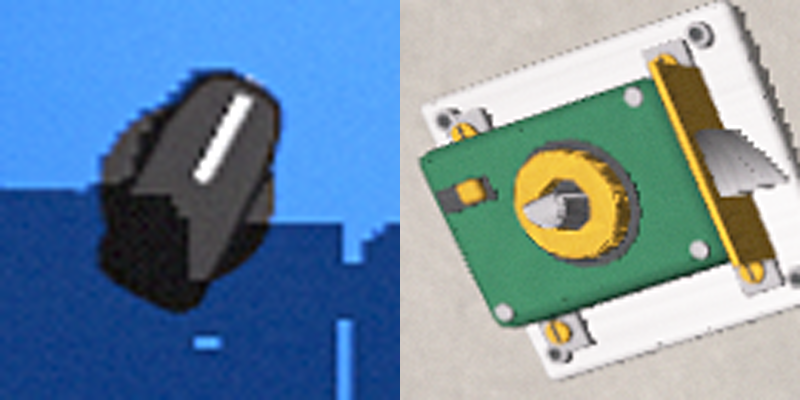

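The crop confirms the black knob: its bar nose and white line point up and to the right. Next to it the latch shows its shaft and collar. I'll go above the knob for one close look.

play_rows(rows=[[55, 0.023, 0.001, 0.05, 0, 0, 0], [55, 0.023, 0, 0.05, 0, 0, 0], [55, 0, 0, 0, 0, 0, 9.2], [55, 0, 0, 0, 0, 0, 9.2], [55, 0, 0, 0, 0, 0, 9.2], [55, 0, 0, 0, 0, 0, 0]])

```text
clock: 3.45
tool_pos: [0.5153, -0.1109, 0.3046]
eef_rot: [0.971, -0.238, -0.0, 0.0]
contact_force: [0.6, 0.2, 0.2]
opening: 0.55
finger_force: 0.0
```

```bash
python3 - <<'E'
from h import *
s=status.get_state();im=snap('wrist','w2')
for l in('knob_centre','knob_mark'):
    for d in finder.spot_in('wrist',l)[:2]:
        w=toworld('wrist',d['at'],s); print(l,round(d['score'],2),np.round(w,4),proj('wrist',w,s).round(0))
u0,v0=proj('wrist',[.5155,-.111,.035],s)[0];print(u0,v0)
m=(im.min(2)>140);k=np.zeros_like(m);k[int(v0)-60:int(v0)+50,int(u0)-40:int(u0)+40]=1
n,lab,st,_=cv2.connectedComponentsWithStats((m&k).astype(np.uint8));i=1+st[1:,4].argmax();print(st[i])
v,u=np.nonzero(lab==i)
w=onplane('wrist',np.c_[u,v],0.035,s)[:,:2]
mu=w.mean(0);e=np.linalg.svd(w-mu,full_matrices=False)[2][0];e*=np.sign(e[0]);t=(w-mu)@e
print('mid',mu,'yaw',np.degrees(np.arctan2(e[1],e[0])),'len',t.min(),t.max())
delta([.5155,-.111,.18],-27.7,s)
E
```

```text
knob_centre 0.6 [ 0.5198 -0.1121  0.0357] [[312. 196.]]
knob_centre 0.39 [ 0.3917 -0.1699  0.0061] [[428. 276.]]
312.83356949320387 201.368116570359
[311 178   3  21  58]
mid [ 0.52493073 -0.11526514] yaw -28.883060413357136 len -0.007578607968956494 0.008598947349924705
tool [ 0.5153 -0.1109  0.3046] yaw -27.5 tilt [-1.e-04 -2.e-04 -1.e+00] shift [ 0.0003 -0.      0.1246] turn 0.2
```

View pics/w2.png

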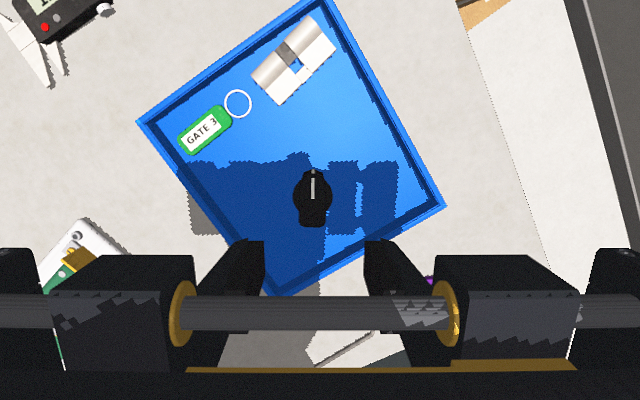

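The fingers straddle the knob squarely: its bar is centred on column 312 and points straight up. I'll go down and grip.

play_rows(rows=[[55, 0, 0, 0.045, 0, 0, 1], [55, 0, 0, 0.045, 0, 0, 0], [55, 0, 0, 0.022, 0, 0, 0], [55, 0, 0, 0.012, 0, 0, 0], [55, 0, 0, 0, 0, 0, 0]])

```text
clock: 4.22
tool_pos: [0.5152, -0.111, 0.1805]
eef_rot: [0.969, -0.247, -0.0, -0.0]
contact_force: [0.3, -0.2, 1.2]
opening: 0.55
finger_force: 0.0
```

play_rows(rows=[[15, 0, 0, 0, 0, 0, 0], [15, 0, 0, 0, 0, 0, 0], [15, 0, 0, 0, 0, 0, 0], [15, 0, 0, 0, 0, 0, 0], [15, 0, 0, 0, 0, 0, 0]], grip_force=45)

```text
clock: 4.85
tool_pos: [0.5155, -0.1109, 0.1814]
eef_rot: [0.969, -0.247, 0.001, -0.0]
contact_force: [-0.4, 0.5, 6.1]
opening: 0.243
finger_force: 45.0
```

play_rows(rows=[[15, 0, 0, -0.035, 0, 0, 0], [15, 0, 0, -0.05, 0, 0, 0], [15, 0, 0, -0.055, 0, 0, 0], [15, 0, 0, 0, 0, 0, 0]])

```text
clock: 5.35
tool_pos: [0.5163, -0.1113, 0.3243]
eef_rot: [0.969, -0.247, 0.004, -0.0]
contact_force: [0.1, -0.0, -0.3]
opening: 0.245
finger_force: 45.0
```

```bash
python3 - <<'E'
from h import *
delta([.45,.126,.32],0)
E
```

```text
tool [ 0.5163 -0.1113  0.3243] yaw -28.65 tilt [ 0.0079 -0.0016 -1.    ] shift [-0.172  -0.1765  0.0034] turn -28.65
```

play_rows(rows=[[15, -0.0287, -0.0294, 0, 0, 0, 0], [15, -0.0287, -0.0294, 0, 0, 0, 0], [15, -0.0287, -0.0294, 0, 0, 0, 0], [15, -0.0287, -0.0294, 0, 0, 0, 0], [15, -0.0287, -0.0294, 0, 0, 0, 0], [15, -0.0287, -0.0294, 0.003, 0, 0, 0]])

```text
clock: 6.1
tool_pos: [0.4478, 0.1276, 0.3168]
eef_rot: [0.969, -0.247, -0.001, 0.001]
contact_force: [0.1, 0.4, -1.3]
opening: 0.243
finger_force: 45.0
```

play_rows(rows=[[15, 0, 0, 0, 0, 0, -9.5], [15, 0, 0, 0, 0, 0, -9.5], [15, 0, 0, 0, 0, 0, -9.5], [15, 0, 0, 0, 0, 0, 0], [15, 0, 0, 0, 0, 0, 0]])

```text
clock: 6.72
tool_pos: [0.4484, 0.1263, 0.3172]
eef_rot: [1.0, -0.003, -0.001, 0.0]
contact_force: [1.1, 0.0, -0.8]
opening: 0.245
finger_force: 45.0
```

```bash
python3 - <<'E'
from h import *
import json
s=status.get_state();im=snap('wrist','w3')
json.dump({k:np.array(v).tolist() for k,v in s.items()},open('w3.json','w'))
delta([.523,.126,.3],0,s)
for l in('knob_centre','shaft_tip','latch','collar'):
    for d in finder.spot_in('wrist',l)[:2]:
        w=toworld('wrist',d['at'],s); print(l,round(d['score'],2),np.round(w,4),proj('wrist',w,s).round(0))
u,v=proj('wrist',[.523,.126,.058],s)[0].astype(int);print(u,v)
c=im[max(0,v-55):v+55,u-70:u+70,::-1];a=cv2.resize(c,None,fx=5,fy=5,interpolation=cv2.INTER_CUBIC);print(c.shape,max(0,v-55),u-70)
cv2.imwrite('pics/w3c.png',a)
E
```

```text
tool [0.4484 0.1263 0.3172] yaw -0.3 tilt [-1.e-03 -4.e-04 -1.e+00] shift [ 0.0747 -0.0001  0.0171] turn -0.3
knob_centre 0.73 [ 0.3815 -0.1433  0.0092] [[588. 254.]]
knob_centre 0.69 [0.4601 0.1251 0.1768] [[314. 259.]]
shaft_tip 0.71 [0.5255 0.1316 0.0598] [[304.  99.]]
shaft_tip 0.27 [0.4563 0.1231 0.1729] [[319. 263.]]
latch 0.92 [0.5293 0.1313 0.0374] [[305.  95.]]
collar 0.73 [0.528  0.1303 0.0477] [[306.  96.]]
311 102
(110, 140, 3) 47 241
```

View pics/w3.png

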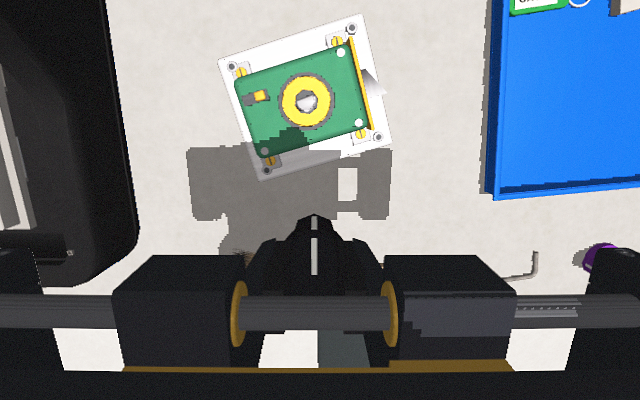

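View pics/w3c.png

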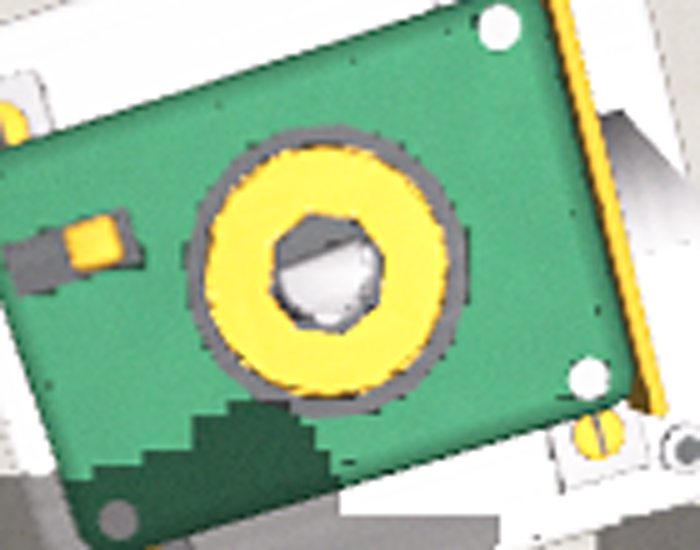

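The wrist picture shows the knob held straight, with its white line at about (314,245), and the latch shaft at (306,100). In the crop the shaft's flat runs from (275,280) to (372,235), so it faces up and to the left. Now I'll measure its centre and angle.

```bash
python3 - <<'E'
from h import *
import json
s=json.load(open('w3.json'));im=cv2.imread('pics/w3.png').astype(int)
b,g,rr=im[...,0],im[...,1],im[...,2]
def big(m,box):
    k=np.zeros(m.shape,bool);k[box[1]:box[3],box[0]:box[2]]=1
    n,lab,st,_=cv2.connectedComponentsWithStats((m&k).astype(np.uint8));return lab==1+st[1:,4].argmax()
def circ(w):
    from scipy.optimize import least_squares
    f=least_squares(lambda p:np.hypot(w[:,0]-p[0],w[:,1]-p[1])-p[2],[*w.mean(0),.01],loss='soft_l1',f_scale=.0005);return f.x
y=big((rr>170)&(g>130)&(b<110),(270,60,345,140))
c,_=cv2.findContours(y.astype(np.uint8),cv2.RETR_EXTERNAL,cv2.CHAIN_APPROX_NONE)
print('collar circle',circ(onplane('wrist',c[0].reshape(-1,2),.0465,s)[:,:2]).round(4))
sh=big((im.min(2)>125),(294,85,320,116))
print(sh.sum())
c,_=cv2.findContours(sh.astype(np.uint8),cv2.RETR_EXTERNAL,cv2.CHAIN_APPROX_NONE)
w=onplane('wrist',c[0].reshape(-1,2),.058,s)[:,:2];print('shaft bbox',w.min(0),w.max(0))
# upper edge: per column first bright row
P=[]
for u in range(294,320):
    v=np.nonzero(sh[:,u])[0]
    if len(v): P.append((u,v[0]-.5))
P=np.array(P);print(P.T)
for y0 in range(88,116): print(''.join('%4d'%im[y0,x,1] for x in range(292,322)))
# knob line in hand
zt=s['tool_pos'][2]-.146
L=big(im.min(2)>140,(300,225,328,285));v,u=np.nonzero(L);print('line px',u.min(),u.max(),v.min(),v.max())
w=onplane('wrist',np.c_[u,v],zt,s)[:,:2];mu=w.mean(0);e=np.linalg.svd(w-mu,full_matrices=False)[2][0];e*=np.sign(e[0]);t=(w-mu)@e
print('knob line mid',mu,'yaw',np.degrees(np.arctan2(e[1],e[0])),t.min(),t.max(),mu+e*t.min(),mu+e*t.max())
E
```

```text
collar circle [0.5244 0.1306 0.0174]
326
shaft bbox [0.51595493 0.12244971] [0.53085035 0.13654947]
[[297.  298.  299.  300.  301.  302.  303.  304.  305.  306.  307.  308.
  309.  310.  311.  312.  313.  314.  315.  316.  317. ]
 [ 95.5  94.5  92.5  92.5  91.5  90.5  90.5  90.5  90.5  90.5  91.5  91.5
   91.5  90.5  92.5  94.5  95.5  95.5  95.5  94.5 102.5]]
 247 247 248 248 249 249 248 249 250 251 255 255 253 252 251 250 249 249 250 249 250 248 247 248 248 248 250 250 250 251
 247 248 249 249 249 248 248 249 252 236 208 192 188 215 224 237 251 251 249 255 255 251 249 248 249 248 249 250 250 251
 248 248 248 247 247 247 249 252 237 169 123 114 115 140 144 161 188 184 176 188 209 249 251 250 248 249 249 250 250 251
 247 247 247 247 248 249 253 240 159 117 126 132 132 133 132 129 129 130 134  70  93 223 250 250 248 249 249 250 250 250
 246 246 248 249 251 255 231 167 122 128 134 133 133 135 133 139 133 134 137 120 114 135 246 252 249 250 249 249 250 251
 248 249 249 252 255 227 142 129 132 137 135 132 141 134 134 131 135 133 135 131 123 119 188 251 251 250 249 249 250 250
 248 249 252
[... 2125 characters left out ...]
 152 245 255 253 251 251 252 252 252 252
 245 245 247 247 247 248 252 243 166 125 127 130 127 139 142 143 130 127 126 186 247 254 253 252 252 252 252 251 251 251
 247 246 246 247 248 248 249 252 252 253 231 228 234 213 160 154 156 110 215 253 255 253 253 252 251 251 251 250 249 249
 248 246 246 247 248 248 247 249 251 252 251 250 252 252 251 252 253 253 255 254 252 252 251 250 250 249 249 249 249 249
 248 246 246 246 248 248 248 249 249 249 249 248 249 249 250 250 250 250 251 251 250 249 249 249 249 249 248 249 250 249
line px 311 316 238 274
knob line mid [0.45907651 0.12529913] yaw 0.7109957281073489 -0.008709482674756713 0.007920454178281985 [0.4503677  0.12519106] [0.46699635 0.12539742]
```

```bash
python3 - <<'E'
from h import *
import json
s3=json.load(open('w3.json'))
# flat edge in w3
E=np.array([[311,95],[309.5,96],[307.2,97],[304.6,98],[302,99],[299.4,100]])
w=onplane('wrist',E,.058,s3)[:,:2];d=w[-1]-w[0];print('flat normal yaw',np.degrees(np.arctan2(d[1],d[0]))-90, 'dist to (.5244,.1306)',[round(float(x),4) for x in (w-[.5244,.1306])@(np.array([np.cos(np.radians(22)),np.sin(np.radians(22))]))])
# knob skirt in w2, pose of w2
s={'tool_pos':np.array([.5153,-.1109,.3046]),'eef_rot':Ro.from_euler('z',-27.5,degrees=True)*Ro.from_quat([1,0,0,0])}
s['eef_rot']=s['eef_rot'].as_quat()
im=cv2.imread('pics/w2.png')
m=im[...,0]<75
for v in range(164,232,2):
    u=np.nonzero(m[v,280:345])[0]+280
    if len(u):
        w=onplane('wrist',[[u.min()-.5,v],[u.max()+.5,v]],.011,s)[:,:2]
        R=Ro.from_quat(s['eef_rot']).as_matrix()[:2,:2];t=(w-s['tool_pos'][:2])@R
        print(v,u.min(),u.max(),(t*1000).round(1).tolist())
E
```

```text
flat normal yaw 22.014166893591437 dist to (.5244,.1306) [0.002, 0.0018, 0.0018, 0.0018, 0.0019, 0.002]
170 309 316 [[20.7, -3.4], [20.7, 3.4]]
172 304 321 [[19.0, -7.7], [19.0, 7.6]]
174 303 322 [[17.3, -8.5], [17.3, 8.5]]
176 303 323 [[15.5, -8.6], [15.5, 9.4]]
178 302 323 [[13.8, -9.4], [13.8, 9.4]]
180 300 324 [[12.1, -11.2], [12.0, 10.2]]
182 298 326 [[10.3, -12.9], [10.3, 12.0]]
184 297 328 [[8.6, -13.8], [8.5, 13.7]]
186 295 329 [[6.8, -15.5], [6.8, 14.6]]
188 294 330 [[5.0, -16.4], [5.0, 15.5]]
190 294 330 [[3.3, -16.5], [3.2, 15.5]]
192 293 331 [[1.5, -17.4], [1.5, 16.4]]
194 293 332 [[-0.3, -17.4], [-0.3, 17.3]]
196 293 332 [[-2.1, -17.4], [-2.1, 17.3]]
198 293 332 [[-3.9, -17.4], [-3.9, 17.3]]
200 293 331 [[-5.7, -17.5], [-5.7, 16.5]]
202 294 331 [[-7.5, -16.6], [-7.5, 16.5]]
204 295 330 [[-9.3, -15.8], [-9.3, 15.6]]
206 296 329 [[-11.1, -15.0], [-11.2, 14.8]]
208 297 328 [[-13.0, -14.1], [-13.0, 13.9]]
210 298 326 [[-14.8, -13.3], [-14.8, 12.2]]
212 299 325 [[-16.6, -12.4], [-16.7, 11.3]]
214 299 325 [[-18.5, -12.4], [-18.5, 11.4]]
216 299 325 [[-20.3, -12.5], [-20.4, 11.4]]
218 299 325 [[-22.2, -12.5], [-22.2, 11.4]]
220 299 325 [[-24.1, -12.5], [-24.1, 11.4]]
222 299 324 [[-25.9, -12.5], [-26.0, 10.5]]
224 300 323 [[-27.8, -11.7], [-27.9, 9.7]]
226 304 321 [[-29.7, -8.1], [-29.7, 7.9]]
```

Measured: the shaft axis is at about (0.5244, 0.131) and its flat faces a yaw of about 22°. The knob's axis sits about 2 mm behind the tool axis. I'll move over the shaft.

play_rows(rows=[[15, 0.039, -0.003, 0, 0, 0, 0], [15, 0.039, -0.003, 0, 0, 0, 0], [15, 0, 0, 0.015, 0, 0, -7.4], [15, 0, 0, 0.02, 0, 0, -7.4], [15, 0, 0, 0.02, 0, 0, -7.2], [15, 0, 0, 0, 0, 0, 0], [15, 0, 0, 0, 0, 0, 0]])

```text
clock: 7.85
tool_pos: [0.5268, 0.1323, 0.2632]
eef_rot: [0.982, 0.188, 0.0, 0.0]
contact_force: [0.5, -0.3, 0.5]
opening: 0.249
finger_force: 45.0
```

```bash
python3 - <<'E'
from h import *
s=status.get_state();print(s['q'].round(2),s['clock'])
delta([.5263,.1318,.245],21.7,s)
im=snap('side');u,v=proj('side',[.5244,.131,.065])[0].astype(int)
w=snap('wrist')
cv2.imwrite('pics/s4.png',np.hstack([cv2.resize(im[v-30:v+30,u-40:u+40,::-1],(533,400),interpolation=cv2.INTER_CUBIC),cv2.resize(w[100:300,250:380,::-1],(260,400))]))
E
```

```text
[-0.31  0.8  -0.04  1.93  0.06  0.41 -1.58] 7.85
tool [0.5268 0.1323 0.2632] yaw 21.73 tilt [ 7.e-04 -0.e+00 -1.e+00] shift [-0.0006  0.0003  0.0182] turn 0.03
```

View pics/s4.png

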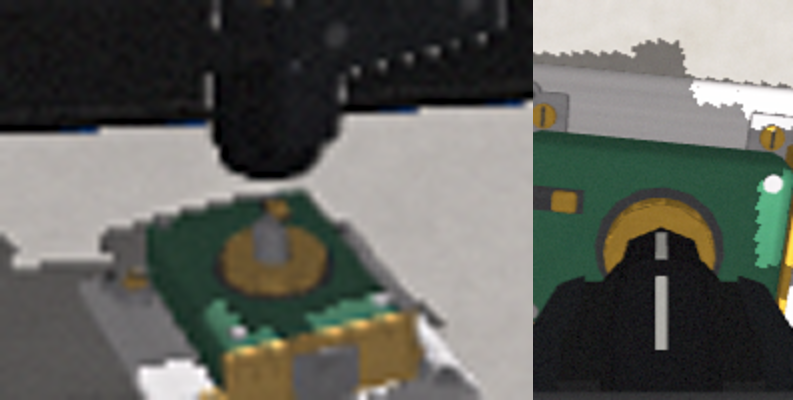

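In the side crop the shaft (column 271) stands under the knob (column 268). In the wrist crop the collar's centre and the white line share column 661. I'll go down in small steps.

play_rows(rows=[[15, -0.0006, 0, 0.012, 0, 0, 0], [15, 0, 0, 0.01, 0, 0, 0], [15, 0, 0, 0.004, 0, 0, 0], [15, 0, 0, 0.003, 0, 0, 0], [15, 0, 0, 0, 0, 0, 0]])

```text
clock: 8.57
tool_pos: [0.5263, 0.1321, 0.2336]
eef_rot: [0.982, 0.19, 0.0, -0.0]
contact_force: [0.7, 0.3, -1.4]
opening: 0.248
finger_force: 45.0
```

play_rows(rows=[[15, 0, 0, 0.003, 0, 0, 0], [15, 0, 0, 0.003, 0, 0, 0], [15, 0, 0, 0.002, 0, 0, 0], [15, 0, 0, 0, 0, 0, 0]])

```text
clock: 9.07
tool_pos: [0.5263, 0.1322, 0.2256]
eef_rot: [0.982, 0.19, 0.0, -0.0]
contact_force: [2.1, 1.3, -1.7]
opening: 0.246
finger_force: 45.0
```

play_rows(rows=[[15, 0, 0, 0.002, 0, 0, 0], [15, 0, 0, 0.002, 0, 0, 0], [15, 0, 0, 0.001, 0, 0, 0], [15, 0, 0, 0, 0, 0, 0]])

```text
clock: 9.57
tool_pos: [0.5263, 0.1322, 0.2212]
eef_rot: [0.982, 0.19, 0.001, -0.0]
contact_force: [1.2, 0.6, 4.8]
opening: 0.245
finger_force: 45.0
```

play_rows(rows=[[15, 0, 0, 0.002, 0, 0, 0], [15, 0, 0, 0.001, 0, 0, 0], [15, 0, 0, 0, 0, 0, 0]])

```text
clock: 9.95
tool_pos: [0.5263, 0.1322, 0.2189]
eef_rot: [0.982, 0.19, 0.001, -0.0]
contact_force: [0.1, 1.1, 11.1]
opening: 0.241
finger_force: 45.0
```

play_rows(rows=[[15, 0, 0, 0.001, 0, 0, 0], [15, 0, 0, 0.0005, 0, 0, 0], [15, 0, 0, 0, 0, 0, 0]])

```text
clock: 10.32
tool_pos: [0.5263, 0.1322, 0.2187]
eef_rot: [0.982, 0.19, 0.001, -0.0]
contact_force: [-1.8, 0.2, 24.2]
opening: 0.241
finger_force: 45.0
```

The push has hit a hard stop: 24 N, with the underside at about 40.7 mm. I'll check with pictures.

```bash
python3 - <<'E'
from h import *
im=snap('side');u,v=proj('side',[.5244,.131,.05])[0].astype(int)
w=snap('wrist')
cv2.imwrite('pics/s5.png',np.hstack([cv2.resize(im[v-30:v+30,u-40:u+40,::-1],(533,400),interpolation=cv2.INTER_CUBIC),cv2.resize(w[100:300,250:380,::-1],(260,400))]))
s=status.get_state();print(s['contact_force'],s['tool_pos'],s['clock'])
E
```

```text
[-2.73523851  0.37603682 24.35345757] [0.52627656 0.13219583 0.21866466] 10.425
```

View pics/s5.png

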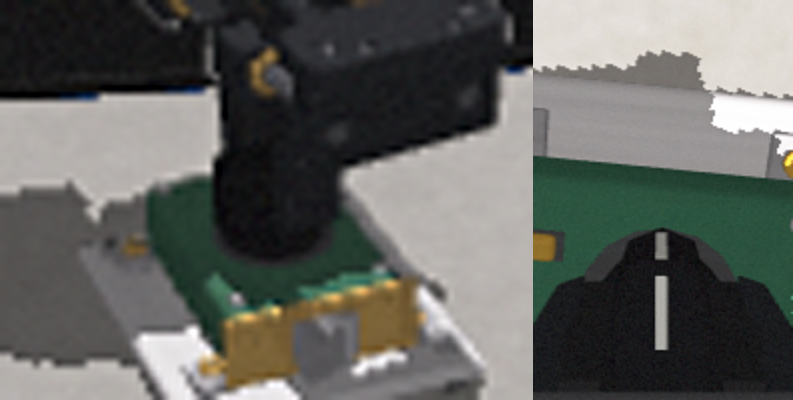

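The pictures show the skirt flush with the case at about (270,255) in the side crop, with no brass collar visible. The white line is still at column 661, so the knob has not shifted in the grip. Handing in.

```bash
python3 -c "
from plant import r
print(r.finish_job())"
```

```text
the job is handed in; nothing more can be done
None
```

The black thumb-turn is on the D-shaft with the collar pressed fully down against its stop (about 24 N), and the gripper is still holding it there; the job was handed in at about 10.4 s.

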